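Travel gauge check: unlock the arm, draw it to the mark, hold

TASK

Get the travel gauge ready for its check reading. Its telescoping arm is locked in the parked position: take the blue-handled release pin out of the tool block, push its tip down on the orange button at the bottom of the aluminium boss until the arm springs free, and stand the pin back in an empty hole of the block. Then take the arm by its upright black grip, draw it out until its black pointer stands opposite the red marker on the rule, and finish while still gripping it there, steady against its return spring, leaving the marker, the screwdriver and the loose parts round about where they are.

Things in the scene. Friction and masses are not known exactly. Their poses are not given: they have to be found in the camera images.
- travel_gauge: The gauge, fixed to the bench: dark base plate 360 x 110 x 19 mm, grey housing with black cover (top 85 mm above the bench, x from -180 to -20 mm), round dial on the cover, graduated rule beside the arm. Origin on the bench under the arm, 20 mm in front of the housing; its x axis is the way the arm draws out (the plate runs from x = -185 to +175 mm), +y is the side of the rule and marker, z up
- gauge_travel (a joint): How far the telescoping arm stands out, m, along the gauge's +x: about 0.001 while locked, 0.11 fully out. Unlocked, an inner spring (80 N/m) rests it at about 0.016 and pulls it back when drawn further (about 6 N at 0.09). While locked the arm must not be forced; once free it stays free, as long as it is not pushed home again
- gauge_arm: The telescoping arm: steel bar 14 x 18 mm with a black end block (36 x 30 mm, top 76 mm above the bench) carrying an upright black ribbed grip, 19 mm diameter (21 at its head), top 141 mm above the bench, 68 mm (parked) in front of the boss along the gauge's x. Origin: the gauge's origin shifted along x by the travel, 18 mm behind the grip's axis; axes as the gauge's
- grip_mid (a point): Point on the grip's axis, 42 mm above the end block (118 mm above the bench), a good height for the TCP; moves with the arm
- pointer (a point): Tip of the arm's black pointer, over the rule's ticks (one every 10 mm); straight beside the grip's axis on the gauge's +y side
- mark (a point): Index tip of the red sliding marker (12 mm wide block with brass screw) on the rule's outer edge; the pointer tip is to be level with it, at the same gauge x
- marker (a joint): Where the red marker stands on the rule, m, in the same measure as joint gauge_travel: the pointer is level with the marker when the two are equal. Different each time, 0.055 to 0.095; held by a clamp screw
- lock_button (a joint): How far the orange button is pushed down, m: 0 up, 0.008 fully down. The arm comes free at about 0.005 (3 N); fully down takes 4 N. Afterwards it stays about 0.005 down
- boss_top (a point): Centre of the boss's mouth, on the housing at gauge x = -50 mm, 104 mm above the bench: an upright aluminium ring, 29 mm outside, with a bore of 13 mm. The button (11 mm across) lies 9 mm below the mouth and goes down 8 mm more
- button_top (a point): Centre of the orange button's top face
- release_pin: The release pin, upright: steel rod 6 mm diameter and 38 mm long below, a 18 mm collar, above it a blue round handle of 14 mm diameter and 63 mm length; 105 mm in all, 60 g. Origin at the rod's tip, z along the pin to the handle; the middle of the handle is at z = 75 mm
- pin_tip (a point): The rod's tip, the pin's origin
- tool_block: Dark grey anodised block on the bench, fixed, 52 x 124 mm, 45 mm high, with two upright holes of 12 mm diameter, 40 mm deep, 60 mm apart along its y. Origin under its centre. The pin stands in one hole, its collar on the block's top and its tip 7 mm above the bench; the screwdriver stands in the other. Which is where changes
- hole_a (a point): Mouth of one hole, at y = -30 mm of the block, on its top face
- hole_b (a point): Mouth of the other hole, at y = +30 mm of the block, on its top face
- screwdriver: Small screwdriver with a red and black handle (19 mm diameter, 110 mm in all), standing in the other hole of the block; origin at its tip. To be left there
- sleeve: Bright turned adaptor sleeve, 27 mm diameter, 62 mm tall, standing loose on the bench; origin under its centre. A bystander
- nozzle_nut: Brass-coloured nozzle nut, 24 x 27 x 31 mm, standing loose; origin under its centre. A bystander
- ring: Black shim ring, 40 mm diameter, 12 mm high, lying loose; origin under its centre. A bystander
- long_spanner: Bright combination spanner, 197 mm long along its y, 34 mm wide, 10 mm high, lying loose; origin under its centre. A bystander

How it is judged (in metres and radians):
On the way, in this order (a step that is already met when the one before it is completed fails the run):
1. with the release pin in the boss, the button has been pushed and the arm has sprung free (value of joint gauge_travel between 0.007 and 0.03 m and horizontal distance between pin_tip and boss_top below 0.007 m and z of pin_tip in the frame of boss_top below -0.004 m), for 0.05 s.
2. the release pin stands in a hole of the block again, let go ((horizontal distance between release_pin and hole_a below 0.007 m or horizontal distance between release_pin and hole_b below 0.007 m) and height (world z) of release_pin below 0.011 m and angle between release_pin's own z axis and vertical below 0.15 rad and contact force between the fingers and release_pin below 0.1 N), for 0.2 s.
At the end, for the whole second after the job is handed in: Fingers hold the arm by its grip (over 2 N, TCP within 20 mm of the grip's axis), still (under 10 mm/s), pointer within 4 mm of the red marker along the rule; pin upright in a hole of the block, down to its collar (within 4 mm); screwdriver within 20 mm, loose parts within 30 mm of where they stood (x of pointer in the frame of mark between -0.004 and 0.004 m and velocity of joint gauge_travel between -0.01 and 0.01 m/s and contact force between the fingers and gauge_arm above 2 N and horizontal distance between the grasp point and grip_mid below 0.02 m and distance between the grasp point and grip_mid below 0.045 m and (horizontal distance between release_pin and hole_a below 0.007 m or horizontal distance between release_pin and hole_b below 0.007 m) and height (world z) of release_pin below 0.011 m and angle between release_pin's own z axis and vertical below 0.15 rad and distance of screwdriver from where it was at the start of the episode below 0.02 m and distance of each of sleeve, nozzle_nut, ring, long_spanner from where it was at the start of the episode below 0.03 m); the arm keeps its last pose, push and grip.
It fails at once if the red marker was shifted on its rule (more than 4 mm) (distance of mark from where it was at the start of the episode above 0.004 m).
It fails at once if the screwdriver was pulled out or knocked over (moved more than 20 mm) (distance of screwdriver from where it was at the start of the episode above 0.02 m).
It fails at once if a bystander was knocked away (moved more than 30 mm) (distance of any of sleeve, nozzle_nut, ring, long_spanner from where it was at the start of the episode above 0.03 m).
It also fails if it takes over 72 s, if anything falls off the work surface, if the arm or the gripper's body presses on something with over 40 N, if the wrist force passes 120 N, or if a joint passes its speed limit or range.

ROBOT

A 6-joint arm with a two-finger parallel gripper is mounted at the origin on a cart in front of the work surface, level with it; the furniture and walls round the work are solid. World frame = base frame: x ahead of the robot, y to its left, z up, the work surface at z = 0. Lengths are in m, angles in degrees, forces in N, time in s.
With the tool pointing down it reaches from about 0.3 to 0.75 m from the base axis. Payload 8.5 kg.
Tool frame: the origin (TCP) lies between the finger pads, 19 mm behind the fingertips; this is the grasp point; z points along the fingers, y is the line along which they close (so a half turn about z gives the same grasp; the last joint's range is limited). The gripper opens to 85 mm and grips with 20 to 120 N. Pads are 22 mm wide; open, the fingers measure 114 mm over their backs; the gripper's body (76 mm by 85 mm) begins 54 mm behind the grasp point. The pads swing forward as they close: fully open they stand 13 mm farther back than shut.
Start: joints at [50.747, 21.807, 74.336, -0, 83.858, -12.336], TCP at [0.249, 0.49, 0.25] pointing down, gripper open.
Joint ranges: [-178.18, 178.18], [-50.72, 133.34], [12.68, 142.11], [-81.47, 261.47], [9.98, 163.14], [-165.26, 165.26]. Speed limits (degrees/s): [136.94, 136.94, 180, 180, 180, 180].

INTERFACE

Orientations are given as a 3x3 rotation matrix whose columns are the frame's x, y, z axes.
In Python, from rig import env, optics gives the robot as it stands.
- The arm moves only by the shell command python3 -m jog 'ROWS' [OPENING] [FORCE]. ROWS is JSON, a list of rows, each an object with "linear": the shift along the tool's x, y, z in units of 40 mm (1.0 is 40 mm), a list of three; "roll": the turn about the tool's z in units of 5 degrees (1.0 is 5 degrees). A call has 1 to 12 rows; each row shifts and turns the commanded pose from where the row before left it, along the tool's axes as they then stand; what a row does not reach is not made up. A row lasts 1/12 s, in which the tool goes at most 41.7 mm and 7.16 degrees, less where a joint would pass 70% of its speed; a pose out of reach is approached as far as the arm can. A call is refused whole if a number of a shift passes 1 or a number of a turn 1, either way. A call with a gripper value outside its range is refused whole. OPENING is the opening, from -1 (shut) to 1 (fully open), set as the call begins (- or left out, the last holds). The fingers move at their own pace and stop on an object; FORCE is the grip in N (left out, the last holds). Time passes only in rows, so rows that do not move let the fingers close. It gives the time, the measured TCP pose, the force, the opening and the grip force at its end, in the units of the state.
- env.observe(): the state, without advancing time (a new reading comes with each control period).
- optics.get_image(name): name is "side" or "top"; returns the picture (420x560x3 uint8, red, green, blue); there is no depth.
- optics.calibration(name): a dict with "fov_y" (degrees; the focal length in pixels is half the picture's height over the tangent of half this angle, whatever the lens; pixels are square), "cx", "cy" (the principal point, pixels), "T" (4x4, takes a point from camera to world coordinates). Camera axes: x right, y down, z forward; pixel columns grow to the right and rows downward; lengths in m; the calibration is good to about 2 mm. A picture is of the moment at which its call begins. calibration takes no time and is no camera call.
- env.close_job(): hands the job in; it is judged then, once.
The state is a dict: "time_s": time; "q": joint angles; "qvel": joint speeds; "joint_efforts": joint torques, N m; "position": TCP position; "tool_rot": TCP orientation; "ft_force": force on the tool from outside, world axes, zero at the start; "wrist_torque": the same for the moment, N m; "grip_width": finger opening in m; "gripper_force": force on a finger pad.
Only numpy, scipy, OpenCV 4.12 (cv2) and the standard library are available. Lean on these libraries where they do the work, as an engineer would, in place of code of your own. Each camera call takes 0.05 s, during which the arm holds its last target. There are 200 camera calls.

## Working session

There is one attempt and no reset: what is moved stays moved. The work goes in short steps, Python scripts to look and compute and a shell command to move; the robot and the scene stay as the last step left them, time stands still between calls to the robot, and variables do not carry over. Pictures are saved under pics/ and viewed, at most 10 in all, crops included, and the job is handed in when it is done.

```bash
mkdir -p pics; ls; python3 - <<'E'
from rig import env, optics
import cv2
for n in("side","top"):
    c=optics.calibration(n);print(n,c)
    im=optics.get_image(n);cv2.imwrite(f"pics/{n}0.png",im[:,:,::-1])
s=env.observe();print(s)
E
```

```text
pics
side {'fov_y': 53.83096638123499, 'cx': 280.6841678390895, 'cy': 210.2651737983532, 'T': array([[ 0.9884605 , -0.09601755,  0.11716   ,  0.38373787],
       [-0.15072158, -0.54618084,  0.82399605, -1.05711602],
       [-0.01512754, -0.83214609, -0.55435011,  0.6727661 ],
       [ 0.        ,  0.        ,  0.        ,  1.        ]])}
top {'fov_y': 54.28258788942301, 'cx': 287.6400773072117, 'cy': 213.95127894422544, 'T': array([[ 0.0301237 , -0.99903565,  0.0319426 ,  0.47144156],
       [-0.99945551, -0.02967515,  0.01442465, -0.20324523],
       [-0.01346284, -0.03235973, -0.99938561,  1.31971597],
       [ 0.        ,  0.        ,  0.        ,  1.        ]])}
{'time_s': 0.1, 'q': array([ 5.07465842e+01,  2.18369951e+01,  7.43777024e+01, -6.37655485e-04,
        8.38593669e+01, -1.23367277e+01]), 'qvel': array([-0.03856003, -0.06269842, -0.16041078,  0.04410562, -0.03103467,
       -0.01240312]), 'joint_efforts': array([ 4.11446410e-03, -4.49220049e+01, -2.31656581e+01, -2.04227254e-04,
        3.62737053e-03, -5.43250701e-05]), 'position': array([0.24884286, 0.49022413, 0.24949072]), 'tool_rot': array([[-8.91666149e-01,  4.52692858e-01, -8.09368536e-04],
       [ 4.52693504e-01,  8.91665619e-01, -1.00798473e-03],
       [ 2.65378610e-04, -1.26518174e-03, -9.99999164e-01]]), 'ft_force': array([-1.24969052,  0.11302286,  0.60370374]), 'wrist_torque': array([-0.02731009,  0.04490577, -0.00542229]), 'gripper_force': 0.0, 'grip_width': 0.08530505697949947}
```

View pics/side0.png

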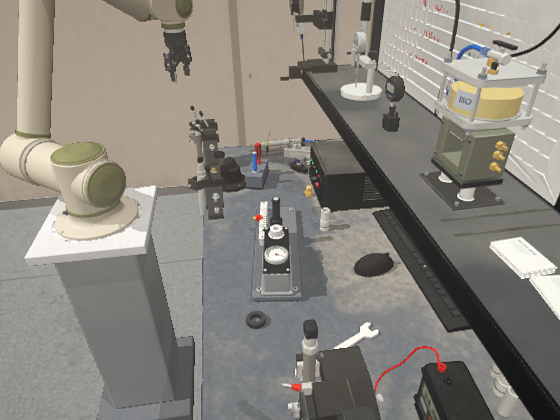

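View pics/top0.png

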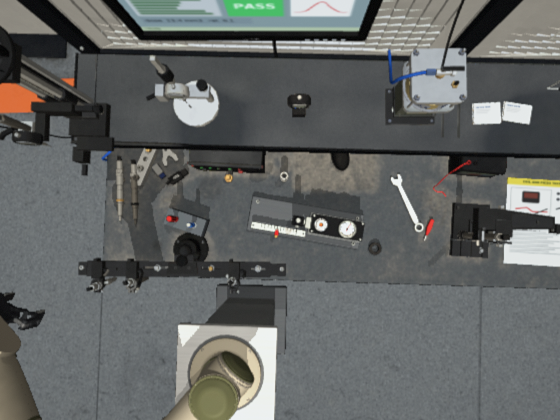

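Side: gauge with the dial near, the boss at (277,232) and the grip at (276,208), plus the blue pin (254,162) and red screwdriver (258,150). Top: gauge at (305,222), screwdriver (171,218), pin (191,225). Next I'll enlarge both.

```bash
python3 - <<'E'
import cv2
a=cv2.imread("pics/top0.png")[170:270,150:380];cv2.imwrite("pics/tc.png",cv2.resize(a,None,fx=3.4,fy=3.4,interpolation=cv2.INTER_CUBIC))
a=cv2.imread("pics/side0.png")[135:305,185:345];cv2.imwrite("pics/sc.png",cv2.resize(a,None,fx=3.5,fy=3.5,interpolation=cv2.INTER_CUBIC))
E
```

```text
(no output)
```

View pics/tc.png

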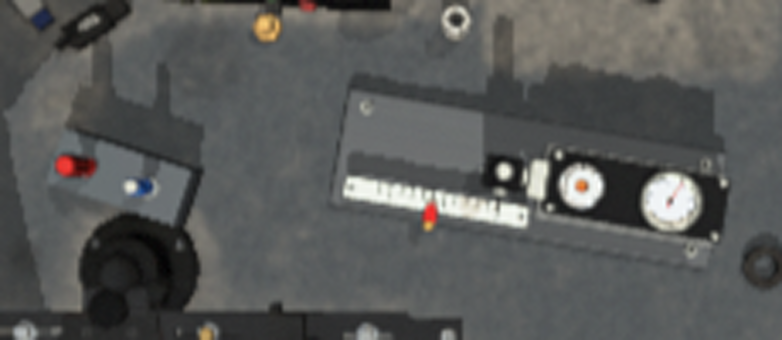

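View pics/sc.png

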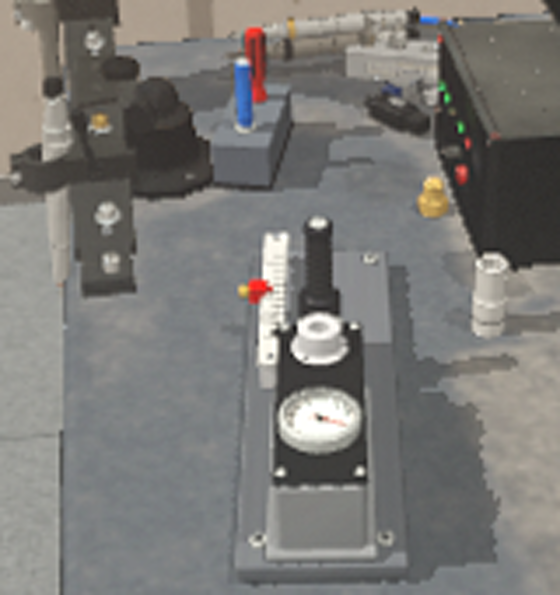

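The top crop shows the pin (head 130,187; collar 150,187), screwdriver (65,166), boss (581,185), grip (504,170), marker (430,213) and plate corners. The side crop shows the pin head (243,62), boss mouth (320,325), grip top (317,220) and marker (258,290).

```bash
cat > h.py <<'E'
import numpy as np
from rig import env, optics
OFF={"top":(150,170,3.4),"side":(185,135,3.5)}
def ray(n,uv,crop=True):
    c=optics.calibration(n);u,v=uv
    if crop:
        o=OFF[n];u=(u+.5)/o[2]-.5+o[0];v=(v+.5)/o[2]-.5+o[1]
    f=210/np.tan(np.radians(c["fov_y"])/2)
    d=c["T"][:3,:3]@np.array([(u-c["cx"])/f,(v-c["cy"])/f,1])
    return c["T"][:3,3],d/np.linalg.norm(d)
def tri(a,b,crop=True):
    o1,d1=ray("top",a,crop);o2,d2=ray("side",b,crop)
    t=np.linalg.lstsq(np.c_[d1,-d2],o2-o1,rcond=None)[0]
    p,q=o1+t[0]*d1,o2+t[1]*d2
    return (p+q)/2,np.linalg.norm(p-q)
def atz(n,uv,z,crop=True):
    o,d=ray(n,uv,crop);return o+d*(z-o[2])/d[2]
def proj(n,p):
    c=optics.calibration(n);f=210/np.tan(np.radians(c["fov_y"])/2)
    q=np.linalg.inv(c["T"])@np.r_[p,1];return np.array([f*q[0]/q[2]+c["cx"],f*q[1]/q[2]+c["cy"]])
E
python3 - <<'E'
from h import *
np.set_printoptions(precision=4,suppress=True)
for n,a,b,z in [("pin top",(130,187),(243,62),.112),("screw top",(65,166),(255,32),.115),("boss",(581,185),(320,325),.104),("grip",(504,170),(317,220),.141),("mark",(430,213),(258,290),.04)]:
    print(n,*tri(a,b),atz("top",a,z)[:2],atz("side",b,z)[:2])
print("plate",[atz("top",a,.019)[:2] for a in[(350,88),(726,152),(712,268),(333,203)]])
print("plate side",[atz("side",a,.019)[:2] for a in[(235,570),(405,575)]])
print("block",[atz("top",a,.045)[:2] for a in[(75,130),(198,170),(180,226),(50,185)]])
print("pin collar",atz("top",(150,187),.05),atz("side",(244,127),.048))
print("others",[atz("top",a,z) for a,z in[((455,20),.06),((267,27),.03),((763,263),.01)]])
E
```

```text
pin top [0.4696 0.1077 0.1136] 0.00015702845505682065 [0.4697 0.1081] [0.4697 0.1111]
screw top [0.4862 0.1645 0.1155] 4.266339955186422e-05 [0.4862 0.1647] [0.4863 0.1656]
boss [ 0.4827 -0.2839  0.1056] 0.0011167087728065903 [ 0.4832 -0.284 ] [ 0.4824 -0.2816]
grip [ 0.4921 -0.216   0.1453] 0.0029459808093533725 [ 0.4936 -0.2162] [ 0.4915 -0.209 ]
mark [ 0.4531 -0.1507  0.0467] 0.0018921606084598335 [ 0.454  -0.1505] [ 0.4529 -0.1409]
plate [array([ 0.5684, -0.0711]), array([ 0.5189, -0.4238]), array([ 0.4106, -0.4134]), array([ 0.4603, -0.0587])]
plate side [array([ 0.4087, -0.4118]), array([ 0.5117, -0.4334])]
block [array([0.5204, 0.1781]), array([0.487 , 0.0634]), array([0.4352, 0.0781]), array([0.4692, 0.1992])]
pin collar [0.4701 0.1058 0.05  ] [0.4672 0.1094 0.048 ]
others [array([ 0.6299, -0.1686,  0.06  ]), array([0.6222, 0.007 , 0.03  ]), array([ 0.4163, -0.4624,  0.01  ])]
```

```bash
python3 - <<'E'
from h import *
np.set_printoptions(precision=4,suppress=True)
for n,a,b in [("rail end",(455,330),(108,288)),("black knob",(108,308),(120,68)),("black ring",(120,270),(155,90)),("black knob2",(108,308),(155,90))]:
    print(n,*tri(a,b))
for z in(0.05,.1,.15,.2,.3): print(z,atz("side",(155,90),z),atz("side",(55,90),z),atz("side",(122,68),z),atz("top",(120,270),z),atz("top",(108,308),z))
for n,a in [("top",0),("side",0)]:
  for p in[(.483,-.2848,.104),(.483,-.2848,.085),(.4697,.108,.112),(.493,-.217,.141)]:
    print(n,(proj(n,p)+.5-np.array(OFF[n][:2]))*OFF[n][2]-.5)
E
```

```text
rail end [ 0.3466 -0.1775  0.0794] 0.009883239247840151
black knob [0.3627 0.1241 0.1094] 0.002524474798686086
black ring [0.3931 0.121  0.0865] 0.0055342884900008845
black knob2 [0.3761 0.1295 0.0844] 0.028663713141618082
0.05 [0.3907 0.1948 0.05  ] [0.2965 0.2121 0.05  ] [0.361  0.2485 0.05  ] [0.3936 0.1304 0.05  ] [0.3587 0.14   0.05  ]
0.1 [0.3902 0.0943 0.1   ] [0.3035 0.1102 0.1   ] [0.3629 0.1437 0.1   ] [0.3967 0.1173 0.1   ] [0.3631 0.1265 0.1   ]
0.15 [ 0.3896 -0.0062  0.15  ] [0.3105 0.0083 0.15  ] [0.3647 0.0388 0.15  ] [0.3997 0.1041 0.15  ] [0.3676 0.113  0.15  ]
0.2 [ 0.389  -0.1067  0.2   ] [ 0.3175 -0.0936  0.2   ] [ 0.3665 -0.066   0.2   ] [0.4028 0.091  0.2   ] [0.372  0.0995 0.2   ]
0.3 [ 0.3879 -0.3078  0.3   ] [ 0.3315 -0.2974  0.3   ] [ 0.3702 -0.2756  0.3   ] [0.4089 0.0647 0.3   ] [0.3809 0.0725 0.3   ]
top [581.8538 185.2927]
top [580.4077 185.4535]
top [130.1542 186.9488]
top [504.946  170.7419]
side [321.5902 327.7133]
side [322.1749 350.5371]
side [243.2913  63.5229]
side [320.8273 225.8141]
```

```bash
python3 -m jog '[{"linear":[0,0,0],"roll":-0.96},{"linear":[0,0,0],"roll":-0.96},{"linear":[0,0,0],"roll":-0.96},{"linear":[0,0,0],"roll":-0.96}]' -0.05 40; python3 -m jog '[{"linear":[-0.56,-0.72,0],"roll":0},{"linear":[-0.56,-0.72,0],"roll":0},{"linear":[-0.56,-0.72,0],"roll":0},{"linear":[-0.56,-0.72,0],"roll":0},{"linear":[-0.56,-0.72,0],"roll":0},{"linear":[-0.56,-0.72,0],"roll":0},{"linear":[-0.56,-0.72,0],"roll":0},{"linear":[-0.56,-0.72,0],"roll":0},{"linear":[-0.56,-0.72,0],"roll":0},{"linear":[-0.56,-0.72,0],"roll":0},{"linear":[-0.56,-0.72,0],"roll":0},{"linear":[0,0,0],"roll":0}]'
cat > d.py <<'E'
import sys;from h import *
s=env.observe();t=np.array([float(a) for a in sys.argv[1:4]])
print("units",(s["tool_rot"].T@(t-s["position"])/.04).round(3),"pos",s["position"].round(4),"yaw",np.degrees(np.arctan2(s["tool_rot"][1,1],s["tool_rot"][0,1])).round(2),"w",s["grip_width"].round(4),"t",s["time_s"])
E
python3 d.py .4697 .108 .25
```

```text
time_s: 0.43
position: [0.2489, 0.4903, 0.2496]
tool_rot: [[-0.991, 0.13, -0.001], [0.13, 0.991, -0.001], [0.0, -0.001, -1.0]]
ft_force: [0.2, -0.3, -1.4]
grip_width: 0.0409
gripper_force: 0.0
time_s: 1.43
position: [0.4532, 0.1389, 0.2496]
tool_rot: [[-0.99, 0.139, 0.0], [0.139, 0.99, -0.001], [-0.0, -0.001, -1.0]]
ft_force: [-0.5, -0.3, 0.6]
grip_width: 0.041
gripper_force: 0.0Traceback (most recent call last):
  File "d.py", line 3, in <module>
    print("units",(s["tool_rot"].T@(t-s["position"])/.04).round(3),"pos",s["position"].round(4),"yaw",np.degrees(np.arctan2(s["tool_rot"][1,1],s["tool_rot"][0,1])).round(2),"w",s["grip_width"].round(4),"t",s["time_s"])
                                                                                                                                                                                 ^^^^^^^^^^^^^^^^^^^^^
AttributeError: 'float' object has no attribute 'round'
```

```bash
sed -i 's/s\["grip_width"\].round(4)/round(s["grip_width"],4)/' d.py; python3 d.py .4697 .108 .25
```

```text
units [-0.517 -0.708 -0.009] pos [0.4532 0.1389 0.2496] yaw 81.98 w 0.041 t 1.4333
```

```bash
python3 -m jog '[{"linear":[-0.26,-0.355,0],"roll":0},{"linear":[-0.26,-0.355,0],"roll":0},{"linear":[0,0,0.7],"roll":0},{"linear":[0,0,0.7],"roll":0},{"linear":[0,0,0.7],"roll":0},{"linear":[0,0,0.6],"roll":0},{"linear":[0,0,0],"roll":0},{"linear":[0,0,0],"roll":0}]' ; python3 d.py .4697 .108 .082; python3 - <<'E'
from h import *
import cv2
im=optics.get_image("side")[110:210,190:330,::-1]
cv2.imwrite("pics/s1.png",cv2.resize(im,None,fx=5,fy=5,interpolation=cv2.INTER_CUBIC))
s=env.observe();print((proj("side",s["position"]+[0,0,-.019])-[190,110])*5)
E
```

```text
time_s: 2.1
position: [0.4671, 0.1126, 0.1418]
tool_rot: [[-0.991, 0.134, -0.002], [0.134, 0.991, 0.0], [0.002, -0.0, -1.0]]
ft_force: [0.1, 0.5, 1.1]
grip_width: 0.0404
gripper_force: 0.0
units [-0.084 -0.105  1.495] pos [0.4671 0.1126 0.1418] yaw 82.29 w 0.0404 t 2.1
[316.01834501 193.51696359]
```

View pics/s1.png

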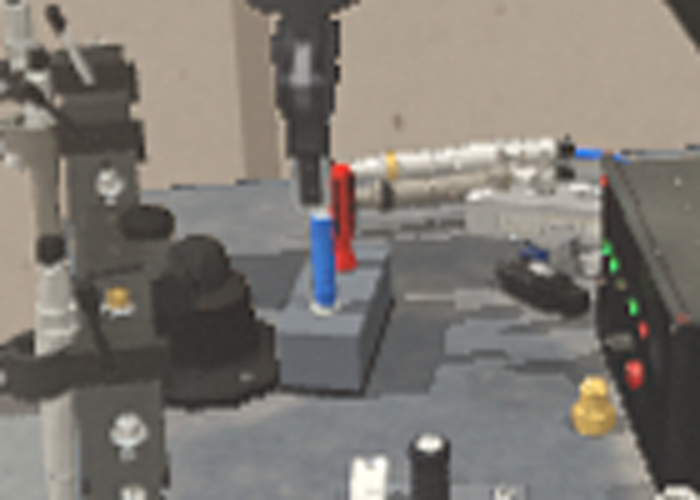

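The gripper stands just above the pin (handle 321,215–308), with the fingers to the left at (310,190). A correction of about 3–4 mm remains, then I go down and grip.

```bash
python3 -m jog '[{"linear":[-0.085,-0.105,0],"roll":0},{"linear":[0,0,0],"roll":0},{"linear":[0,0,0],"roll":0}]'; python3 d.py .4697 .108 .082
```

```text
time_s: 2.4
position: [0.4708, 0.1076, 0.1431]
tool_rot: [[-0.991, 0.135, 0.002], [0.135, 0.991, -0.0], [-0.002, 0.0, -1.0]]
ft_force: [0.1, 0.1, 0.2]
grip_width: 0.0406
gripper_force: 0.0
units [0.033 0.006 1.528] pos [0.4708 0.1076 0.1431] yaw 82.26 w 0.0406 t 2.4
```

```bash
python3 -m jog '[{"linear":[0.03,0,0.5],"roll":0},{"linear":[0,0,0.5],"roll":0},{"linear":[0,0,0.5],"roll":0},{"linear":[0,0,0],"roll":0},{"linear":[0,0,0],"roll":0},{"linear":[0,0,0],"roll":0}]';python3 d.py .4697 .108 .082;  python3 -m jog '[{"linear":[0,0,0],"roll":0},{"linear":[0,0,0],"roll":0},{"linear":[0,0,0],"roll":0},{"linear":[0,0,0],"roll":0},{"linear":[0,0,0],"roll":0},{"linear":[0,0,0],"roll":0}]' -1 40;python3 d.py .4697 .108 .082
```

```text
time_s: 2.9
position: [0.4696, 0.108, 0.0832]
tool_rot: [[-0.991, 0.134, 0.002], [0.134, 0.991, -0.0], [-0.002, 0.0, -1.0]]
ft_force: [-1.3, 0.1, -1.1]
grip_width: 0.0407
gripper_force: 0.0
units [-0.001  0.     0.03 ] pos [0.4696 0.108  0.0832] yaw 82.28 w 0.0407 t 2.9
time_s: 3.4
position: [0.4695, 0.108, 0.083]
tool_rot: [[-0.991, 0.134, 0.002], [0.134, 0.991, -0.0], [-0.002, 0.0, -1.0]]
ft_force: [-1.4, -0.5, 6.8]
grip_width: 0.0129
gripper_force: 38.9
units [-0.004  0.001  0.026] pos [0.4695 0.108  0.083 ] yaw 82.29 w 0.0129 t 3.4
```

```bash
python3 -m jog '[{"linear":[0,0,-0.4],"roll":0},{"linear":[0,0,-0.6],"roll":0},{"linear":[0,0,-0.8],"roll":0},{"linear":[0,0,-0.8],"roll":0},{"linear":[0,0,-0.8],"roll":0},{"linear":[0,0,-0.6],"roll":0},{"linear":[0,0,-0.4],"roll":0},{"linear":[0,0,0],"roll":0},{"linear":[0,0,0],"roll":0}]';python3 d.py .483 -.2848 .255; python3 - <<'E'
from h import *
import cv2
s=env.observe();P=s["position"]
for n in("side","top"):
    im=optics.get_image(n)[:,:,::-1];c=proj(n,P+[0,0,-.03]).astype(int);print(n,c)
    a=im[c[1]-35:c[1]+35,c[0]-45:c[0]+45];cv2.imwrite(f"pics/{n}2.png",cv2.resize(a,None,fx=4,fy=4,interpolation=cv2.INTER_CUBIC))
    print([(proj(n,P+[0,0,z])-c+[45,35])*4 for z in(0,-.075)])
cv2.imwrite("pics/c2.png",np.hstack([cv2.imread("pics/side2.png"),cv2.imread("pics/top2.png")]))
E
```

```text
time_s: 4.15
position: [0.4689, 0.108, 0.2581]
tool_rot: [[-0.991, 0.134, 0.001], [0.134, 0.991, -0.0], [-0.001, 0.0, -1.0]]
ft_force: [-0.4, -0.3, -1.1]
grip_width: 0.0126
gripper_force: 38.9
units [-1.668 -9.684  0.079] pos [0.4689 0.108  0.2581] yaw 82.28 w 0.0126 t 4.15
side [251 116]
[array([181.31831894, 104.01500095]), array([186.76274133, 201.02849977])]
top [176 224]
[array([169.91835875, 142.32312185]), array([201.38571467, 143.01587704])]
```

View pics/c2.png

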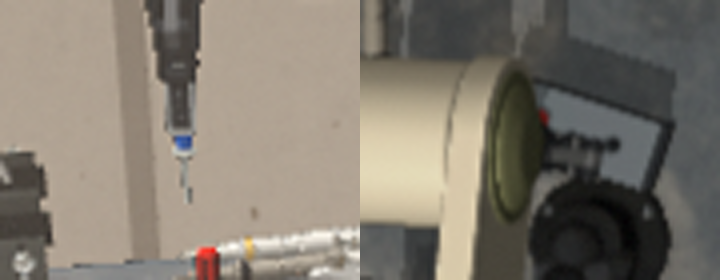

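Pin held upright, its tip at (188,200) in the side crop where it was predicted (187,201). I'll carry it over to the boss.

```bash
python3 -m jog '[{"linear":[-0.15,-0.4,0],"roll":0},{"linear":[-0.15,-0.8,0],"roll":0},{"linear":[-0.15,-0.9,0],"roll":0},{"linear":[-0.15,-0.95,0],"roll":0},{"linear":[-0.15,-0.95,0],"roll":0},{"linear":[-0.15,-0.95,0],"roll":0},{"linear":[-0.15,-0.95,0],"roll":0},{"linear":[-0.15,-0.95,0],"roll":0},{"linear":[-0.15,-0.95,0],"roll":0},{"linear":[-0.15,-0.9,0],"roll":0},{"linear":[-0.15,-0.8,0],"roll":0},{"linear":[0,-0.3,0],"roll":0}]';python3 -m jog '[{"linear":[0,0,0],"roll":0},{"linear":[0,0,0],"roll":0},{"linear":[0,0,0],"roll":0}]';python3 d.py .483 -.2848 .215
```

```text
time_s: 5.25
position: [0.4813, -0.2931, 0.2558]
tool_rot: [[-0.991, 0.137, -0.002], [0.137, 0.991, 0.001], [0.002, 0.001, -1.0]]
ft_force: [-0.5, -0.3, -1.3]
grip_width: 0.0132
gripper_force: 39.1
time_s: 5.5
position: [0.4817, -0.288, 0.2575]
tool_rot: [[-0.991, 0.133, -0.001], [0.133, 0.991, 0.001], [0.001, 0.001, -1.0]]
ft_force: [-0.4, 0.0, 0.0]
grip_width: 0.0126
gripper_force: 39.1
units [-0.022  0.083  1.061] pos [ 0.4817 -0.288   0.2575] yaw 82.33 w 0.0126 t 5.5
```

```bash
python3 -m jog '[{"linear":[-0.022,0.08,0.5],"roll":0},{"linear":[0,0,0.6],"roll":0},{"linear":[0,0,0.4],"roll":0},{"linear":[0,0,0],"roll":0},{"linear":[0,0,0],"roll":0},{"linear":[0,0,0],"roll":0}]';python3 d.py .483 -.2848 .17; python3 - <<'E'
from h import *
import cv2
s=env.observe();P=s["position"];L=[]
for n in("side","top"):
    im=optics.get_image(n)[:,:,::-1];c=proj(n,[.483,-.2848,.12]).astype(int);print(n,c)
    a=im[c[1]-35:c[1]+35,c[0]-27:c[0]+27];L.append(cv2.resize(a,None,fx=7,fy=7,interpolation=cv2.INTER_CUBIC))
    print([(proj(n,P+[0,0,z])-c+[27.5,35.5])*7-.5 for z in(0,-.075)],(proj(n,[.483,-.2848,.104])-c+[27.5,35.5])*7-.5)
cv2.imwrite("pics/c3.png",np.hstack(L))
E
```

```text
time_s: 6.0
position: [0.4836, -0.2859, 0.1994]
tool_rot: [[-0.991, 0.133, 0.001], [0.133, 0.991, -0.001], [-0.002, -0.001, -1.0]]
ft_force: [-0.8, 1.1, -1.4]
grip_width: 0.013
gripper_force: 39.1
units [0.02  0.025 0.734] pos [ 0.4836 -0.2859  0.1994] yaw 82.34 w 0.013 t 6.0
side [276 222]
[array([191.86290325,  48.38921002]), array([196.75575959, 243.50726787])] [195.68040028 291.92661307]
top [321 224]
[array([209.69377711, 245.64881298]), array([196.3465706 , 247.20964716])] [190.46365913 249.01440996]
```

View pics/c3.png

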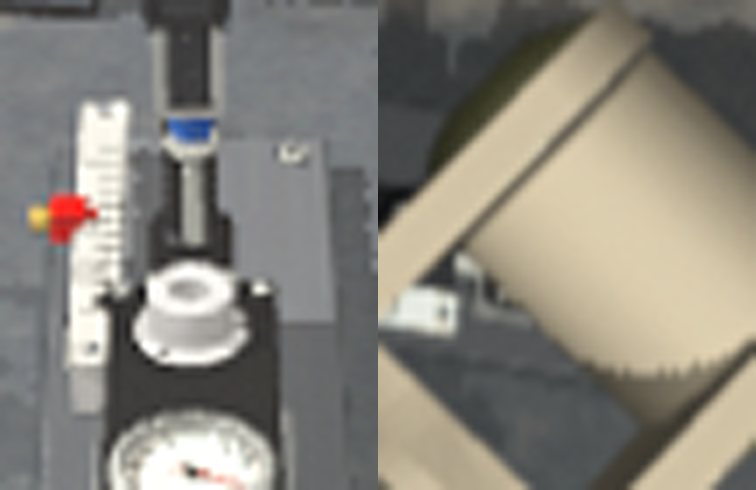

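Side crop: pin tip at (191,243) and boss mouth at (188,291), so the pin needs about 1.4 mm toward −x. The arm hides the boss in the top view.

```bash
python3 -m jog '[{"linear":[0.04,0.03,0],"roll":0},{"linear":[0,0,0],"roll":0},{"linear":[0,0,0.2],"roll":0},{"linear":[0,0,0.2],"roll":0},{"linear":[0,0,0.2],"roll":0},{"linear":[0,0,0],"roll":0},{"linear":[0,0,0],"roll":0},{"linear":[0,0,0],"roll":0}]';python3 d.py .4822 -.2845 .163
```

```text
time_s: 6.77
position: [0.4817, -0.285, 0.174]
tool_rot: [[-0.991, 0.134, 0.0], [0.134, 0.991, -0.0], [-0.0, -0.0, -1.0]]
ft_force: [-1.1, -0.3, -0.5]
grip_width: 0.0129
gripper_force: 39.1
units [-0.01   0.013  0.276] pos [ 0.4817 -0.285   0.174 ] yaw 82.28 w 0.0129 t 6.7667
```

```bash
python3 -m jog '[{"linear":[0,0,0.1],"roll":0},{"linear":[0,0,0.1],"roll":0},{"linear":[0,0,0],"roll":0},{"linear":[0,0,0],"roll":0},{"linear":[0,0,0],"roll":0}]';python3 d.py .4822 -.2845 .163;python3 -m jog '[{"linear":[0,0,0.07],"roll":0},{"linear":[0,0,0],"roll":0},{"linear":[0,0,0],"roll":0},{"linear":[0,0,0],"roll":0}]';python3 - <<'E'
from h import *
import cv2
im=optics.get_image("side")[175:275,210:350,::-1]
cv2.imwrite("pics/s4.png",cv2.resize(im,None,fx=5,fy=5,interpolation=cv2.INTER_CUBIC))
E
```

```text
time_s: 7.18
position: [0.4817, -0.2849, 0.1661]
tool_rot: [[-0.991, 0.134, 0.0], [0.134, 0.991, -0.0], [-0.0, -0.0, -1.0]]
ft_force: [0.6, -0.1, 0.4]
grip_width: 0.0129
gripper_force: 39.1
units [-0.012  0.012  0.078] pos [ 0.4817 -0.2849  0.1661] yaw 82.28 w 0.0129 t 7.1833
time_s: 7.52
position: [0.4817, -0.2849, 0.1634]
tool_rot: [[-0.991, 0.134, 0.0], [0.134, 0.991, -0.0], [-0.0, -0.0, -1.0]]
ft_force: [0.4, -0.3, 3.3]
grip_width: 0.0127
gripper_force: 39.3
```

View pics/s4.png

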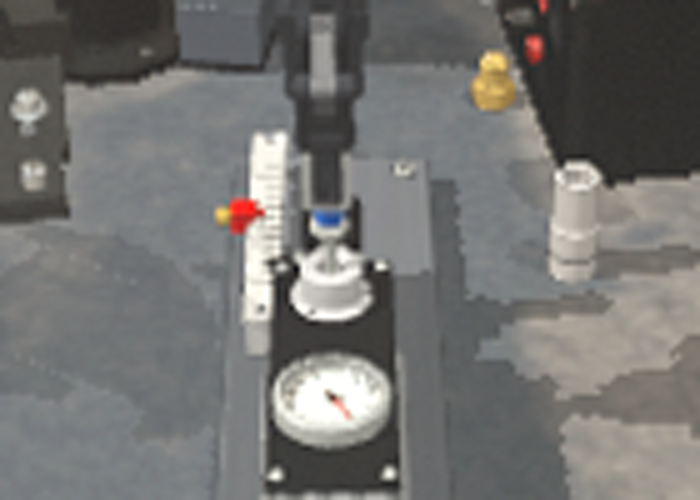

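The pin is in the bore with 3.3 N on it, and the dial needle has turned from (+,slightly down) to (345,410), so the arm may be moving. I'll press a little further and watch the force.

```bash
python3 -m jog '[{"linear":[0,0,0.07],"roll":0},{"linear":[0,0,0],"roll":0},{"linear":[0,0,0],"roll":0},{"linear":[0,0,0],"roll":0}]';python3 -m jog '[{"linear":[0,0,0.05],"roll":0},{"linear":[0,0,0],"roll":0},{"linear":[0,0,0],"roll":0},{"linear":[0,0,0],"roll":0}]';python3 - <<'E'
from h import *
import cv2
im=optics.get_image("side")[175:275,210:350,::-1]
cv2.imwrite("pics/s5.png",cv2.resize(im,None,fx=5,fy=5,interpolation=cv2.INTER_CUBIC))
a=cv2.imread("pics/s4.png").astype(int);b=cv2.imread("pics/s5.png");d=abs(a-b).sum(2)
v,u=np.where(d>120);print(len(u), np.histogram2d(v,u,bins=[range(0,501,50),range(0,701,70)])[0].astype(int))
E
```

```text
time_s: 7.9
position: [0.4821, -0.2852, 0.1623]
tool_rot: [[-0.991, 0.134, 0.002], [0.134, 0.991, -0.002], [-0.003, -0.002, -1.0]]
ft_force: [-2.0, 1.7, 15.5]
grip_width: 0.013
gripper_force: 40.8
time_s: 8.23
position: [0.4824, -0.2854, 0.1619]
tool_rot: [[-0.991, 0.134, 0.004], [0.134, 0.991, -0.004], [-0.004, -0.003, -1.0]]
ft_force: [-2.9, 3.5, 26.4]
grip_width: 0.0132
gripper_force: 42.0
276 [[  0   0   0   0   0   0   0   0   0   0]
 [  0   0   0   0   0   0   0   0   0   0]
 [  0   0   0   0   0   3   0   0   0   0]
 [  0   0   0   0  37   1   0   0   0   0]
 [  0   0   0   0 187  41   0   0   0   0]
 [  0   0   0   0   0   0   0   0   0   0]
 [  0   0   0   0   0   0   0   0   0   0]
 [  0   0   0   0   0   0   0   0   0   7]
 [  0   0   0   0   0   0   0   0   0   0]
 [  0   0   0   0   0   0   0   0   0   0]]
```

The button is at its stop (15–26 N). The dial has not changed since the last picture, so the arm came free earlier. I'll withdraw and go back to the block.

```bash
python3 -m jog '[{"linear":[0,0,-0.3],"roll":0},{"linear":[0,0,-0.3],"roll":0},{"linear":[0,0,-0.5],"roll":0},{"linear":[0,0,-0.6],"roll":0},{"linear":[0,0,-0.6],"roll":0},{"linear":[0,0,-0.3],"roll":0},{"linear":[0,0,0],"roll":0},{"linear":[0,0,0],"roll":0}]';python3 d.py .4695 .108 .25
```

```text
time_s: 8.95
position: [0.4815, -0.2846, 0.2618]
tool_rot: [[-0.991, 0.134, -0.001], [0.134, 0.991, 0.001], [0.001, 0.0, -1.0]]
ft_force: [-0.6, 0.8, -1.6]
grip_width: 0.013
gripper_force: 39.1
units [1.613 9.687 0.301] pos [ 0.4815 -0.2846  0.2618] yaw 82.29 w 0.013 t 8.95
```

```bash
python3 -m jog '[{"linear":[0.15,0.4,0],"roll":0},{"linear":[0.15,0.8,0],"roll":0},{"linear":[0.15,0.9,0],"roll":0},{"linear":[0.15,0.95,0],"roll":0},{"linear":[0.15,0.95,0],"roll":0},{"linear":[0.15,0.95,0],"roll":0},{"linear":[0.15,0.95,0],"roll":0},{"linear":[0.15,0.95,0],"roll":0},{"linear":[0.15,0.95,0],"roll":0},{"linear":[0.15,0.9,0],"roll":0},{"linear":[0.11,0.7,0],"roll":0},{"linear":[0,0.28,0],"roll":0}]';python3 -m jog '[{"linear":[0,0,0],"roll":0},{"linear":[0,0,0],"roll":0},{"linear":[0,0,0],"roll":0}]';python3 d.py .4695 .108 .14
```

```text
time_s: 9.95
position: [0.4684, 0.1106, 0.2608]
tool_rot: [[-0.991, 0.131, -0.003], [0.131, 0.991, 0.001], [0.004, 0.0, -1.0]]
ft_force: [0.6, 0.1, -1.4]
grip_width: 0.0128
gripper_force: 39.1
time_s: 10.2
position: [0.4699, 0.1064, 0.2617]
tool_rot: [[-0.991, 0.135, -0.001], [0.135, 0.991, -0.0], [0.001, -0.001, -1.0]]
ft_force: [0.4, 0.4, -0.6]
grip_width: 0.0128
gripper_force: 39.1
units [0.01  0.041 3.043] pos [0.4699 0.1064 0.2617] yaw 82.22 w 0.0128 t 10.2
```

```bash
python3 -m jog '[{"linear":[0.01,0.04,0.5],"roll":0},{"linear":[0,0,0.7],"roll":0},{"linear":[0,0,0.8],"roll":0},{"linear":[0,0,0.6],"roll":0},{"linear":[0,0,0.4],"roll":0},{"linear":[0,0,0],"roll":0},{"linear":[0,0,0],"roll":0},{"linear":[0,0,0],"roll":0}]';python3 d.py .4695 .108 .083
```

```text
time_s: 10.87
position: [0.4704, 0.1084, 0.1435]
tool_rot: [[-0.991, 0.135, 0.002], [0.135, 0.991, -0.0], [-0.002, 0.0, -1.0]]
ft_force: [-0.3, -0.9, 0.8]
grip_width: 0.0128
gripper_force: 39.1
units [ 0.023 -0.013  1.511] pos [0.4704 0.1084 0.1435] yaw 82.22 w 0.0128 t 10.8667
```

```bash
python3 -m jog '[{"linear":[0.023,-0.01,0.3],"roll":0},{"linear":[0,0,0.3],"roll":0},{"linear":[0,0,0.2],"roll":0},{"linear":[0,0,0],"roll":0},{"linear":[0,0,0],"roll":0}]';python3 d.py .4695 .108 .083;python3 -m jog '[{"linear":[0,0,0.3],"roll":0},{"linear":[0,0,0.3],"roll":0},{"linear":[0,0,0.07],"roll":0},{"linear":[0,0,0],"roll":0},{"linear":[0,0,0],"roll":0},{"linear":[0,0,0],"roll":0}]';python3 d.py .4695 .108 .083
```

```text
time_s: 11.28
position: [0.4691, 0.1087, 0.111]
tool_rot: [[-0.991, 0.134, 0.001], [0.134, 0.991, -0.0], [-0.001, 0.0, -1.0]]
ft_force: [0.2, -0.6, -0.1]
grip_width: 0.0129
gripper_force: 39.1
units [-0.013 -0.016  0.701] pos [0.4691 0.1087 0.111 ] yaw 82.27 w 0.0129 t 11.2833
time_s: 11.78
position: [0.4691, 0.1089, 0.0845]
tool_rot: [[-0.991, 0.134, 0.002], [0.134, 0.991, -0.0], [-0.001, 0.0, -1.0]]
ft_force: [0.5, 0.6, -0.6]
grip_width: 0.0127
gripper_force: 39.2
units [-0.012 -0.02   0.036] pos [0.4691 0.1089 0.0845] yaw 82.28 w 0.0127 t 11.7833
```

```bash
python3 -m jog '[{"linear":[0,0,0.05],"roll":0},{"linear":[0,0,0],"roll":0},{"linear":[0,0,0],"roll":0}]';python3 -m jog '[{"linear":[0,0,0],"roll":0},{"linear":[0,0,0],"roll":0},{"linear":[0,0,0],"roll":0},{"linear":[0,0,0],"roll":0},{"linear":[0,0,0],"roll":0},{"linear":[0,0,0],"roll":0}]' -0.05;python3 -m jog '[{"linear":[0,0,-0.4],"roll":0},{"linear":[0,0,-0.6],"roll":0},{"linear":[0,0,-0.8],"roll":0},{"linear":[0,0,-0.8],"roll":0},{"linear":[0,0,-0.8],"roll":0},{"linear":[0,0,-0.6],"roll":0},{"linear":[0,0,-0.4],"roll":0},{"linear":[0,0,0],"roll":0},{"linear":[0,0,0],"roll":0}]'
python3 - <<'E'
from h import *
import cv2
im=optics.get_image("side")[:,:,::-1];a=im[135:305,200:330]
cv2.imwrite("pics/s6.png",cv2.resize(a,None,fx=3.5,fy=3.5,interpolation=cv2.INTER_CUBIC))
E
```

```text
time_s: 12.03
position: [0.4693, 0.1088, 0.083]
tool_rot: [[-0.991, 0.134, 0.003], [0.134, 0.991, -0.0], [-0.003, 0.0, -1.0]]
ft_force: [-1.5, 0.7, 10.3]
grip_width: 0.0129
gripper_force: 40.5
time_s: 12.53
position: [0.4687, 0.1088, 0.0816]
tool_rot: [[-0.991, 0.134, -0.0], [0.134, 0.991, -0.0], [0.0, -0.0, -1.0]]
ft_force: [-0.1, 0.0, -0.2]
grip_width: 0.0407
gripper_force: 0.0
time_s: 13.28
position: [0.4687, 0.1089, 0.2576]
tool_rot: [[-0.991, 0.134, 0.001], [0.134, 0.991, -0.0], [-0.001, 0.0, -1.0]]
ft_force: [0.0, -0.6, 0.2]
grip_width: 0.0408
gripper_force: 0.0
```

View pics/s6.png

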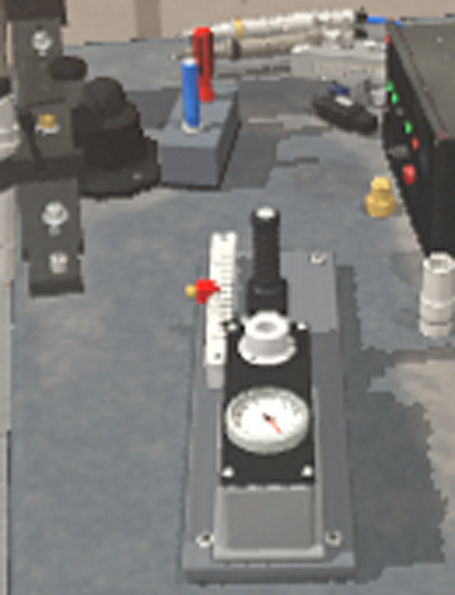

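The pin stands in the block again (190,60–128), the screwdriver is undisturbed, and the arm has sprung out (grip top at 265,212). Next I'll measure grip, boss and marker numerically by blobs.

```bash
python3 - <<'E'
from h import *
import cv2
np.set_printoptions(precision=4,suppress=True)
ims={n:optics.get_image(n).astype(int) for n in("top","side")}
ims0={n:cv2.imread(f"pics/{n}0.png")[:,:,::-1].astype(int) for n in("top","side")}
def blob(im,c,r,w):
    c=np.round(c).astype(int);a=im[c[1]-r:c[1]+r+1,c[0]-r:c[0]+r+1].astype(float);k=np.clip(w(a),0,None)
    v,u=np.mgrid[-r:r+1,-r:r+1];return (np.array([(u*k).sum(),(v*k).sum()])/k.sum()+c),k.sum()
bri=lambda a:a.min(2)-100
red=lambda a:a[...,0]-np.maximum(a[...,1],a[...,2])*1.6-20
G0=np.array([.4917,-.2172,.141]);gx=np.array([.139,.990,0])
for tag,I,g in(("parked",ims0,G0),("free",ims,G0+.015*gx)):
    A={n:blob(I[n],proj(n,g),3,bri) for n in I};print(tag,A)
    print("  ",*tri(A["top"][0],A["side"][0],False),atz("top",A["top"][0],.141,False))
    R={n:blob(I[n],proj(n,[.4531,-.1507,.0467]),5,red) for n in I};print("  mark",R,*tri(R["top"][0],R["side"][0],False))
E={n:blob(ims[n],proj(n,[.482,-.2845,.104]),6,(lambda a:a.min(2)-110) if n=="side" else red) for n in ims};print("boss",E)
I=ims["top"];c=proj("top",[.482,-.2845,.104]).round().astype(int);b,_=blob(I,c,4,lambda a:a[...,0]-a[...,2]-60)
print("btn",b,atz("top",b,.09,False))
m=atz("top",blob(ims["top"],proj("top",[.4531,-.1507,.0467]),5,red)[0],.045,False);print(m)
E
python3 d.py .4938 -.2023 .22
```

```text
parked {'top': (array([297.8356, 219.9339]), np.float64(1423.0)), 'side': (array([275.4742, 197.9544]), np.float64(1491.0))}
   [ 0.492  -0.216   0.1439] 0.0015399712100327633 [ 0.4928 -0.2161  0.141 ]
  mark {'top': (array([276.0661, 232.448 ]), np.float64(1671.0)), 'side': (array([258.1748, 217.0275]), np.float64(3258.0))} [ 0.4527 -0.1506  0.0483] 0.0018416653799881316
free {'top': (array([293.3866, 219.2042]), np.float64(1239.0)), 'side': (array([275.4962, 194.9647]), np.float64(1588.0))}
   [ 0.4937 -0.2031  0.1445] 0.0013599136010992749 [ 0.4945 -0.2032  0.141 ]
  mark {'top': (array([276.0598, 232.4363]), np.float64(1631.3999999999999)), 'side': (array([258.1813, 217.0371]), np.float64(3244.0))} [ 0.4527 -0.1506  0.0482] 0.0018589765118174413
boss {'top': (array([320.7248, 224.2685]), np.float64(29.799999999999983)), 'side': (array([275.514 , 229.0045]), np.float64(12267.0))}
btn [320.3973 224.3784] [ 0.4824 -0.2846  0.09  ]
[ 0.4536 -0.1506  0.045 ]
units [-1.681 -7.622  0.904] pos [0.4682 0.1088 0.2563] yaw 82.28 w 0.0408 t 13.4333
```

```bash
python3 -m jog '[{"linear":[-0.168,-0.4,0],"roll":0},{"linear":[-0.168,-0.8,0],"roll":0},{"linear":[-0.168,-0.9,0],"roll":0},{"linear":[-0.168,-0.9,0],"roll":0},{"linear":[-0.168,-0.9,0],"roll":0},{"linear":[-0.168,-0.9,0],"roll":0},{"linear":[-0.168,-0.9,0],"roll":0},{"linear":[-0.168,-0.9,0],"roll":0},{"linear":[-0.168,-0.7,0],"roll":0},{"linear":[-0.168,-0.32,0],"roll":0},{"linear":[0,0,0],"roll":0},{"linear":[0,0,0],"roll":0}]'; python3 d.py .4937 -.203 .118
```

```text
time_s: 14.43
position: [0.4941, -0.2024, 0.2563]
tool_rot: [[-0.991, 0.135, -0.002], [0.135, 0.991, 0.002], [0.002, 0.001, -1.0]]
ft_force: [-0.2, 0.7, 0.5]
grip_width: 0.0405
gripper_force: 0.0
units [-1.000e-03 -2.200e-02  3.458e+00] pos [ 0.4941 -0.2024  0.2563] yaw 82.22 w 0.0405 t 14.4333
```

```bash
python3 -m jog '[{"linear":[0,-0.02,0.5],"roll":0},{"linear":[0,0,0.6],"roll":0},{"linear":[0,0,0.6],"roll":0},{"linear":[0,0,0.3],"roll":0},{"linear":[0,0,0],"roll":0},{"linear":[0,0,0],"roll":0},{"linear":[0,0,0],"roll":0}]'; python3 d.py .4937 -.203 .118
```

```text
time_s: 15.02
position: [0.4946, -0.2025, 0.1786]
tool_rot: [[-0.991, 0.133, 0.001], [0.133, 0.991, -0.001], [-0.001, -0.001, -1.0]]
ft_force: [0.6, -0.4, 0.9]
grip_width: 0.0405
gripper_force: 0.0
units [ 0.023 -0.013  1.516] pos [ 0.4946 -0.2025  0.1786] yaw 82.33 w 0.0405 t 15.0167
```

```bash
python3 -m jog '[{"linear":[0.02,-0.01,0.4],"roll":0},{"linear":[0,0,0.4],"roll":0},{"linear":[0,0,0.4],"roll":0},{"linear":[0,0,0.3],"roll":0},{"linear":[0,0,0],"roll":0},{"linear":[0,0,0],"roll":0},{"linear":[0,0,0],"roll":0}]'; python3 d.py .4937 -.203 .118;  python3 -m jog '[{"linear":[0,0,0],"roll":0},{"linear":[0,0,0],"roll":0},{"linear":[0,0,0],"roll":0},{"linear":[0,0,0],"roll":0},{"linear":[0,0,0],"roll":0},{"linear":[0,0,0],"roll":0}]' -1 60; python3 d.py .4937 -.203 .118
```

```text
time_s: 15.6
position: [0.494, -0.2035, 0.119]
tool_rot: [[-0.991, 0.134, 0.002], [0.134, 0.991, -0.001], [-0.002, -0.001, -1.0]]
ft_force: [0.0, 0.3, -0.1]
grip_width: 0.0405
gripper_force: 0.0
units [0.009 0.012 0.024] pos [ 0.494  -0.2035  0.119 ] yaw 82.29 w 0.0405 t 15.6
time_s: 16.1
position: [0.4938, -0.2035, 0.1188]
tool_rot: [[-0.991, 0.134, 0.002], [0.134, 0.991, -0.001], [-0.002, -0.001, -1.0]]
ft_force: [-1.1, 0.7, 5.7]
grip_width: 0.0179
gripper_force: 58.3
units [0.004 0.013 0.019] pos [ 0.4938 -0.2035  0.1188] yaw 82.29 w 0.0179 t 16.1
```

```bash
python3 -m jog '[{"linear":[0,0.1,0],"roll":0},{"linear":[0,0.2,0],"roll":0},{"linear":[0,0.2,0],"roll":0},{"linear":[0,0.2,0],"roll":0},{"linear":[0,0.2,0],"roll":0},{"linear":[0,0.15,0],"roll":0},{"linear":[0,0.1,0],"roll":0},{"linear":[0,0,0],"roll":0},{"linear":[0,0,0],"roll":0},{"linear":[0,0,0],"roll":0}]'; python3 - <<'E'
from h import *
import cv2
s=env.observe();gx=np.array([.139,.990,0]);print("remaining mm",1000*gx@(np.array([.4527,-.1506,0])-s["position"]),"w",s["grip_width"])
im=optics.get_image("side")[:,:,::-1];a=im[180:260,235:315];b=optics.get_image("top")[:,:,::-1][200:250,260:340]
a=cv2.resize(a,None,fx=6,fy=6,interpolation=cv2.INTER_CUBIC);b=cv2.resize(b,(320,200),interpolation=cv2.INTER_CUBIC)
o=np.zeros((480,800,3),np.uint8);o[:,:480]=a;o[:200,480:]=b;cv2.imwrite("pics/f.png",o)
P=s["position"]*1
for k in(0,.01): 
  q=P+gx*k; q=q+np.array([-.99,.139,0])*.03; q[2]=.045; print((proj("side",q)-[235,180]+.5)*6-.5)
E
```

```text
time_s: 16.93
position: [0.5002, -0.1582, 0.1188]
tool_rot: [[-0.991, 0.134, 0.002], [0.134, 0.991, -0.002], [-0.002, -0.002, -1.0]]
ft_force: [-0.1, -2.0, 6.1]
grip_width: 0.0177
gripper_force: 58.4
remaining mm 0.9183425404896102 w 0.01765077653138533
[184.60701309 230.95180122]
[185.03212129 218.21899134]
```

View pics/f.png

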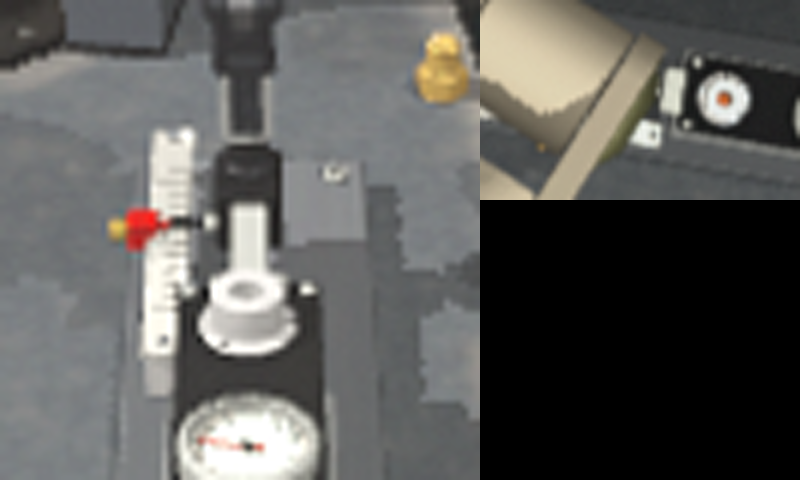

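Side crop: the black pointer bar runs from (205,221) to (172,223) and meets the red index tip at (165,226), so they are nearly level. I'll check the sub-pixel offset, allowing for the slope of the gauge's y axis.

```bash
python3 - <<'E'
from h import *
import cv2
I=optics.get_image("side").astype(int)
for r in range(213,223): print(r,[tuple(I[r,c]) and "%d/%d"%(I[r,c,0],I[r,c,1]) for c in range(255,272)])
s=env.observe();P=s["position"];gx=np.array([.139,.990,0]);gy=np.array([-.99,.139,0])
for z in(.04,.048):
  for y in(.02,.03,.04,.05):
    q=P+gy*y;q[2]=z;print(z,y,"pointer-line",proj("side",q).round(2))
  print("10mm along gx",(proj("side",q+.01*gx)-proj("side",q)).round(2))
E
```

```text
213 ['111/117', '110/115', '119/126', '121/128', '115/122', '229/228', '236/234', '236/233', '230/227', '229/226', '233/229', '187/185', '150/149', '112/113', '107/108', '82/83', '58/56']
214 ['108/118', '133/113', '161/123', '163/123', '154/116', '232/219', '229/226', '235/234', '213/211', '208/205', '212/208', '177/175', '149/149', '114/114', '103/106', '77/78', '55/53']
215 ['103/113', '197/80', '226/60', '227/55', '229/53', '244/78', '198/139', '232/225', '229/227', '229/227', '233/230', '162/161', '141/141', '108/110', '146/147', '121/120', '63/61']
216 ['148/125', '236/59', '240/39', '236/42', '251/40', '242/34', '193/132', '231/187', '142/113', '74/75', '79/78', '71/70', '104/104', '81/81', '215/215', '197/197', '100/98']
217 ['213/172', '231/85', '232/43', '228/45', '226/47', '232/40', '161/39', '196/70', '118/73', '74/75', '77/77', '60/59', '70/70', '52/52', '203/203', '186/186', '94/93']
218 ['183/156', '177/77', '175/42', '173/45', '171/41', '178/52', '170/121', '167/125', '178/174', '182/181', '186/183', '125/123', '129/130', '97/96', '130/130', '109/109', '62/60']
219 ['
[... 392 characters left out ...]
156/77', '194/173', '233/231', '237/235', '230/228', '225/221', '227/223', '231/227', '165/165', '131/131', '100/99', '89/90', '92/93', '73/73']
222 ['113/119', '104/114', '124/134', '119/128', '193/195', '231/229', '240/236', '219/216', '193/190', '197/194', '204/202', '150/149', '130/130', '99/99', '89/91', '93/92', '90/92']
0.04 0.02 pointer-line [269.16 219.56]
0.04 0.03 pointer-line [265.42 219.63]
0.04 0.04 pointer-line [261.68 219.7 ]
0.04 0.05 pointer-line [257.94 219.77]
10mm along gx [ 0.13 -2.13]
0.048 0.02 pointer-line [269.07 217.09]
0.048 0.03 pointer-line [265.31 217.16]
0.048 0.04 pointer-line [261.56 217.23]
0.048 0.05 pointer-line [257.8  217.31]
10mm along gx [ 0.13 -2.12]
```

The pointer line (row about 216.5) and the index tip (row about 216.7) agree within roughly 1 mm. Handing in.

```bash
python3 -m jog '[{"linear":[0,0,0],"roll":0},{"linear":[0,0,0],"roll":0},{"linear":[0,0,0],"roll":0}]'; python3 -c "
from rig import env
print(env.close_job())"
```

```text
time_s: 17.33
position: [0.5002, -0.1582, 0.1188]
tool_rot: [[-0.991, 0.134, 0.002], [0.134, 0.991, -0.002], [-0.002, -0.001, -1.0]]
ft_force: [0.7, -1.8, 6.5]
grip_width: 0.0179
gripper_force: 58.4
the job is handed in; nothing more can be done
None
```

I handed the job in at 17.3 s, with no verdict shown: the arm was freed with the pin, the pin is back in its hole, and the grip is held with the pointer about 1 mm from the red marker by my measurement.

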